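# Draw a screwdriver out of a half-covered tool box

### The arm

A 6-joint arm with a two-finger parallel gripper is mounted at the origin on a cart in front of the work surface, level with it; the furniture and walls round the work are solid. World frame = base frame: x ahead of the robot, y to its left, z up, the work surface at z = 0. Lengths are in m, angles in rad, forces in N, time in s.
With the tool pointing down it reaches from about 0.275 to 0.825 m from the base axis. Payload 4.9 kg.
Tool frame: the origin (TCP) lies at the very end of the fingers, on their centre line; the grasp point (between the pads) lies 19 mm behind it (arm.grasp_offset is the distance from the TCP to the grasp point, in m); z points along the fingers, y is the line along which they close (so a half turn about z gives the same grasp; the last joint's range is limited). The gripper opens to 85 mm and grips with 20 to 120 N. Pads are 22 mm wide; open, the fingers measure 114 mm over their backs; the gripper's body (76 mm by 85 mm) begins 54 mm behind the grasp point. The pads swing forward as they close: fully open they stand 13 mm farther back than shut.
Start: joints at [1.17, 0.326, -0.193, 1.052, 0, 1.437], TCP at [0.145, 0.531, 0.231] pointing down, gripper open.
Joint ranges: [-2.65, 2.65], [-0.97, 1.79], [-1.3, 1.35], [-1.93, 2.1], [-1.47, 1.37], [-3.14, 3.14]. Speed limits (rad/s): [2.57, 2.57, 3.14, 3.14, 3.14, 3.14].

### API

Orientations are given as a 3x3 rotation matrix whose columns are the frame's x, y, z axes.
In Python, from rig import arm gives the robot as it stands.
- The arm moves only by the tool send_rows, never from a script. Its argument "steps" is a list that holds one entry, the list of rows, each a list of 7 numbers: the shift along the tool's x, y, z in m, then the turn, a rotation vector about the tool's x, y, z in degrees, then the opening in per cent of the stroke, from 0 (shut) to 100 (fully open). In form: [[[tx, ty, tz, rx, ry, rz, jaw], ...]]. A call has 1 to 5 rows; each row shifts and turns the commanded pose from where the row before left it, along the tool's axes as they then stand; what a row does not reach is not made up. A row lasts 1/8 s, in which the tool goes at most 62.5 mm and 10.7 degrees, less where a joint would pass 70% of its speed; a pose out of reach is approached as far as the arm can. A call with a gripper value outside its range is refused whole. The fingers move at their own pace and stop on an object; the grip force is fixed at half the most. Time passes only in rows, so rows that do not move let the fingers close. It gives the time, the measured TCP pose, the force, the opening and the grip force at its end, in the units of the state.
- arm.sense(): the state, without advancing time (a new reading comes with each control period).
- arm.read_camera(name): name is "side" or "top"; returns a dict with "color" (480x640x3 uint8, red, green, blue), "depth" (480x640 float32, m along the optical axis (not along the pixel's ray), 0 where there is no reading), "mtx" (3x3 intrinsics, pixels), "R" (3x3) and "t" (3): a world point X has camera coordinates R X + t. Camera axes: x right, y down, z forward; pixel columns grow to the right and rows downward; lengths in m; the calibration is good to about 2 mm. A picture is of the moment at which its call begins.
- arm.hand_in(): hands the job in; it is judged then, once.
The state is a dict: "clock": time; "joint_pos": joint angles; "joint_vel": joint speeds; "tau": joint torques, N m; "position": TCP position; "orientation": TCP orientation; "ft_force": force on the tool from outside, world axes, zero at the start; "torque": the same for the moment, N m; "gripper_width": finger opening in m; "finger_force": force on a finger pad.
Only numpy, scipy, OpenCV 4.12 (cv2) and the standard library are available. Lean on these libraries where they do the work, as an engineer would, in place of code of your own. Each camera call takes 0.05 s, during which the arm holds its last target. There are 200 camera calls.

### The job

Press down the yellow thumb pad so that the keeper lever over the screwdriver swings fully up, and leave it up. Then take the red screwdriver by its handle, tilt it and draw it out through the opening of the box (the opening is shorter than the screwdriver), and finish while still holding it steady in the gripper, the whole screwdriver more than 10 cm above the bench and touching nothing else. Do not disturb the pliers, the wax tin or the wooden block.

Things in the scene. Friction and masses are not known exactly. Their poses are not given: they have to be found in the camera images.
- tool_box: Plywood box fixed to the bench, far half shut by a fixed green cover. Origin on the bench, mid-width; x along the box to its covered end, y across to the keeper bracket. Inside: x -145 to +100 mm, y -65 to +65, floor top z = 8. Walls 8 mm thick, rim z = 55. The cover (z 47 to 55) starts at x = -5
- opening (a point): Middle of the box's open top, at rim height: 140 mm long (box x), 130 mm wide (box y)
- keeper_pivot (a point): Pivot of the keeper lever, 75 mm above the bench, axis along box x; at x -13, y +97 mm in the box frame. The grey bracket round it spans box x -31 to +5, y 73 to 108 mm, up to z = 88 mm
- keeper (a joint): Rocking keeper lever, rad. About 0: down, its dark arm lies across the opening with the rubber nose some 20 mm over the screwdriver's shank, barring its lift. 1.35: fully up (stop), arm about 60 degrees steep, nose at z = 185 mm and box y about +40. Stays where left; needs 2 to 4 N on the pad. Pressing the yellow pad straight down raises it
- keeper_pad (a point): Middle of the yellow thumb pad (26 mm wide, 40 long, 7 thick) on the keeper's outer arm, 54 mm from the pivot on the +y side. Keeper at 0: pad rises outward at 30 degrees; fully up: it slopes 47 degrees down outward. A straight press 40 mm outward (box +y) of the pivot meets the pad all the way, from z = 0.10 down to about 0.045
- handle_mid (a point): Middle of the screwdriver's red handle, on its axis; handle 85 mm long, 27 thick. Its y axis points along the tool from blade to handle end, z up as it lies. 43 mm from the handle's end, 155 mm from the blade tip
- screwdriver: Red screwdriver, 199 mm long, 0.09 kg, shank 6 mm thick; origin halfway along, on its underside; y axis to the handle end. It lies on the box floor, handle in the opening towards the open end (box -x, within 0.1 rad), handle end 9 to 26 mm from the end wall, blade end about 70 to 85 mm deep under the cover
- blade_tip (a point): Tip of the screwdriver's blade
- handle_end (a point): End of the screwdriver's handle, on its axis
- pliers_mid (a point): Middle of the red-handled pliers, 60 x 160 x 12 mm, lying on the bench: leave alone
- tin_mid (a point): Middle of the round grey wax tin, 56 mm wide, 28 mm high, on the bench: leave alone
- block_mid (a point): Middle of the beech block, 55 x 80 x 32 mm, on the bench: leave alone
There are look-alikes about, which are no part of the job. What is meant by the screwdriver is not green, and is the larger of those in its own colour.

How it is judged:
By the outcome, as a careful person would: the job done as asked, in the order asked, and still so for the second after the job is handed in, while the arm keeps its last pose, push and grip.
It also fails if it takes over 48 s, if anything falls off the work surface, if the arm or the gripper's body presses on something with over 40 N, if the wrist force passes 120 N, or if a joint passes its speed limit or range.

## Working session

There is one attempt and no reset: what is moved stays moved. The work goes in short steps, Python scripts to look and compute and a tool call to move; the robot and the scene stay as the last step left them, time stands still between calls to the robot, and variables do not carry over. Pictures are saved under pics/ and viewed, at most 10 in all, crops included, and the job is handed in when it is done.

Besides the shell and the picture viewer there is one more tool, called after "Request:" by a JSON object that holds its "method" and its "body", one argument or row to a line. send_rows: Moves the arm, as the interface text tells. Its arguments: {"type":"object","properties":{"steps":{"type":"array"}},"required":["steps"]}

```bash
mkdir -p pics; ls
python3 - <<'E'
from rig import arm
import cv2,numpy as np
s=arm.sense();print(s['clock'],s['position'],np.round(s['orientation'],3).tolist())
for n in("top","side"):
    c=arm.read_camera(n);np.savez(f"{n}0.npz",**c);cv2.imwrite(f"pics/{n}0.png",c["color"][:,:,::-1])
    print(n,c["mtx"].tolist(),np.round(c["R"],3).tolist(),c["t"])
E
```

```text
pics
0.0 [0.14478016 0.53000669 0.23050294] [[-0.965, 0.264, -0.001], [0.264, 0.965, -0.002], [0.0, -0.002, -1.0]]
top [[593.3724391234658, 0.0, 313.7409732104176], [0.0, 593.3724391234658, 232.60333729927845], [0.0, 0.0, 1.0]] [[-0.042, -0.999, 0.001], [-0.977, 0.041, -0.208], [0.207, -0.01, -0.978]] [0.22824825 0.58085321 1.29541136]
side [[511.52055467966414, 0.0, 315.6903627161888], [0.0, 511.52055467966414, 240.2627199967037], [0.0, 0.0, 1.0]] [[-0.911, -0.413, 0.01], [-0.266, 0.569, -0.778], [0.315, -0.712, -0.628]] [0.59942574 0.10103266 1.31303653]
```

View pics/top0.png

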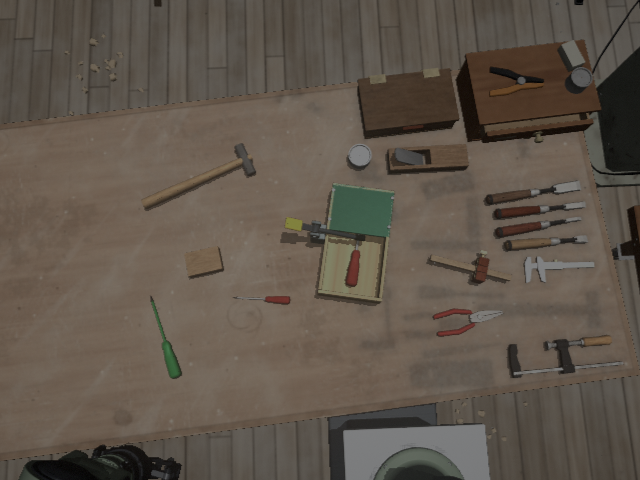

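View pics/side0.png

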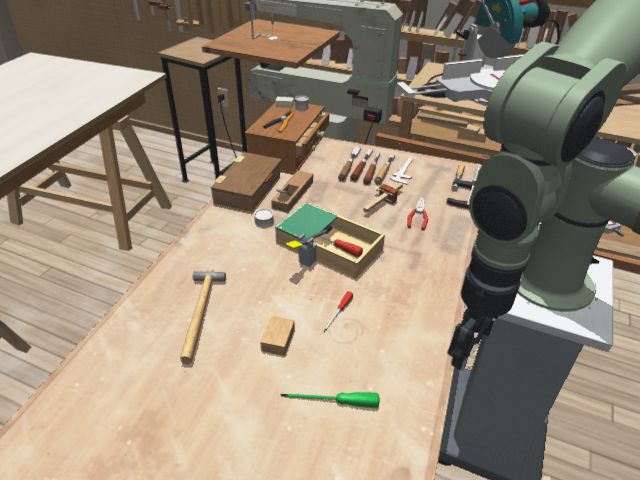

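The top view shows the box at about (355,243), its green cover at (362,210), the yellow pad at (292,225) and the red handle at (353,267). The small red look-alike is at (278,299). The side view agrees.

```bash
cat > h.py <<'E'
import numpy as np,cv2
def ray(c,uv,z):
    uv=np.atleast_2d(uv).astype(float);d=np.c_[uv,np.ones(len(uv))]@np.linalg.inv(c["mtx"]).T@c["R"]
    o=-c["R"].T@c["t"];return o+d*((z-o[2])/d[:,2])[:,None]
def mask(c,lo,hi,roi=None):
    h=cv2.cvtColor(c["color"],cv2.COLOR_RGB2HSV);m=cv2.inRange(h,lo,hi)
    if roi:
        k=np.zeros_like(m);k[roi[1]:roi[3],roi[0]:roi[2]]=255;m&=k
    n,l,s,_=cv2.connectedComponentsWithStats(m);i=1+s[1:,4].argmax();return (l==i)
def pts(m): y,x=np.nonzero(m);return np.c_[x,y]
E
python3 - <<'E'
from h import *
for n,rg,rr,ry in(("top",(310,170,410,250),(335,240,375,295),(270,205,312,245)),("side",(265,195,350,255),(325,235,370,262),(280,235,305,252))):
    c=dict(np.load(n+"0.npz"))
    for nm,lo,hi,roi,z in(("cover",(65,100,40),(90,255,255),rg,.055),("red",(0,150,80),(6,255,255),rr,.0215),("pad",(24,140,90),(34,255,255),ry,.1)):
        p=pts(mask(c,lo,hi,roi));w=ray(c,p,z)
        r=cv2.minAreaRect(w[:,:2].astype(np.float32)*1000)
        d=c["depth"][p[:,1],p[:,0]]
        o=-c["R"].T@c["t"]; q=np.c_[p,np.ones(len(p))]@np.linalg.inv(c["mtx"]).T*d[:,None]; W=(q-c["t"])@c["R"]
        print(n,nm,len(p),p.mean(0),np.round(w.mean(0),4),"rect",np.round(r[0]),np.round(r[1]),round(r[2],1),"depthpt",np.round(np.median(W[d>0],0),4) if (d>0).any() else None)
        if nm=="cover":print(np.round(cv2.boxPoints(r)).tolist())
c=dict(np.load("top0.npz"));im=cv2.resize(c["color"][170:310,265:405],None,fx=4,fy=4,interpolation=cv2.INTER_CUBIC)
cv2.imwrite("pics/crop.png",cv2.convertScaleAbs(im[:,:,::-1],alpha=1.6))
E
```

```text
Traceback (most recent call last):
  File "h.py", line 9, in mask
    n,l,s,_=cv2.connectedComponentsWithStats(m);i=1+s[1:,4].argmax();return (l==i)
                                                    ~~~~~~~~~~~~~~^^
ValueError: attempt to get argmax of an empty sequence
```

```bash
cat > m.py <<'E'
from h import *
for n,rg,rr,ry in(("top",(310,170,410,250),(335,240,375,295),(270,205,312,245)),("side",(265,195,350,255),(325,235,370,262),(280,235,305,252))):
    c=dict(np.load(n+"0.npz"))
    if n=="top":
        hh=cv2.cvtColor(c["color"],cv2.COLOR_RGB2HSV);print(hh[210,362],hh[272,352],hh[225,292])
    for nm,lo,hi,roi,z in(("cover",(60,80,30),(95,255,255),rg,.055),("red",(0,140,50),(7,255,255),rr,.0215),("pad",(22,120,60),(36,255,255),ry,.1)):
        try:p=pts(mask(c,lo,hi,roi))
        except ValueError: print(n,nm,"none");continue
        w=ray(c,p,z)
        r=cv2.minAreaRect(w[:,:2].astype(np.float32)*1000)
        d=c["depth"][p[:,1],p[:,0]]
        q=np.c_[p,np.ones(len(p))]@np.linalg.inv(c["mtx"]).T*d[:,None]; W=(q-c["t"])@c["R"]
        print(n,nm,len(p),p.mean(0),np.round(w.mean(0),4),"rect",np.round(r[0]),np.round(r[1]),round(r[2],1),"depthpt",np.round(np.median(W[d>0],0),4) if (d>0).any() else None)
        print(np.round(cv2.boxPoints(r)).tolist())
c=dict(np.load("top0.npz"));im=cv2.resize(c["color"][170:310,265:405],None,fx=4,fy=4,interpolation=cv2.INTER_CUBIC)
cv2.imwrite("pics/crop.png",cv2.convertScaleAbs(im[:,:,::-1],alpha=1.6))
E
python3 m.py
```

```text
[72 82 90] [  3 150 104] [ 30 132 129]
top cover 1209 [372.28453267 212.20016543] [0.6338 0.0663 0.055 ] rect [635.  72.] [ 95. 103.] 78.5 depthpt [0.6334 0.0651 0.0533]
[[575.0, 36.0], [675.0, 15.0], [694.0, 109.0], [594.0, 129.0]]
top red 264 [353.33333333 268.72727273] [0.5087 0.115  0.0215] rect [512. 114.] [22. 79.] 77.3 depthpt [0.5064 0.1152 0.0303]
[[471.0, 112.0], [548.0, 95.0], [553.0, 116.0], [476.0, 133.0]]
top pad 180 [293.26111111 223.73888889] [0.6037 0.2488 0.1   ] rect [604. 249.] [37. 25.] 73.3 depthpt [0.6036 0.2491 0.0988]
[[587.0, 235.0], [610.0, 227.0], [621.0, 263.0], [597.0, 270.0]]
side cover 1124 [307.14323843 221.02846975] [0.6378 0.1028 0.055 ] rect [637. 105.] [144. 110.] 78.6 depthpt [0.6405 0.0989 0.0518]
[[569.0, 45.0], [677.0, 24.0], [705.0, 164.0], [597.0, 186.0]]
side red 245 [348.75918367 247.38367347] [0.5058 0.1222 0.0215] rect [509. 120.] [37. 87.] 76.0 depthpt [0.5021 0.1274 0.0262]
[[462.0, 112.0], [547.0, 91.0], [556.0, 127.0], [471.0, 148.0]]
side pad 98 [293.40816327 243.86734694] [0.6028 0.2572 0.1   ] rect [603. 258.] [31. 35.] 68.9 depthpt [0.6042 0.2548 0.098 ]
[[581.0, 250.0], [614.0, 237.0], [625.0, 266.0], [593.0, 278.0]]
```

View pics/crop.png

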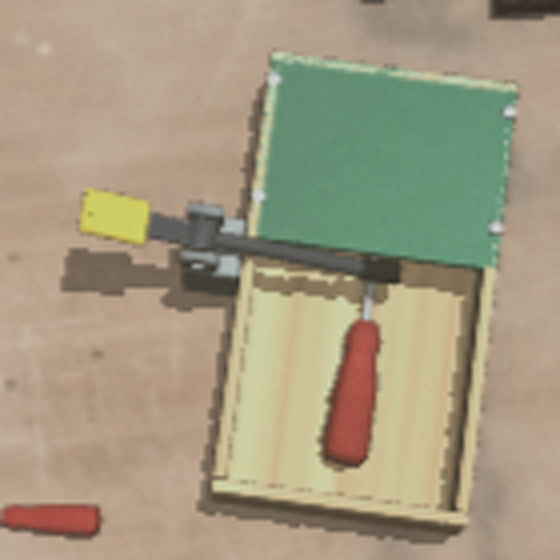

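The crop shows the outer rim corners at about (270,55), (517,88), (465,525) and (213,490). The pad is at (115,215), and the handle runs from (370,322) to (345,465). I'll refine the box pose.

```bash
cat > b.py <<'E'
from h import *
c=dict(np.load("top0.npz"))
k=lambda a:np.array(a)/4+[265,170]-0.375
w=ray(c,k([(270,55),(517,88),(466,523),(213,488)]),.055)[:,:2]*1000
m=np.array([(108,73),(108,-73),(-153,-73),(-153,73)],float)
print(np.round(w),[np.linalg.norm(w[i]-w[i-1]) for i in range(4)])
mc,wc=m.mean(0),w.mean(0);A=(m-mc).T@(w-wc);U,S,V=np.linalg.svd(A);R=(U@V).T
o=wc-R@mc;print("top origin",o,"yaw",np.degrees(np.arctan2(R[1,0],R[0,0])))
def W(x,y):return np.round(o+R@[x,y],1)
print("press pt",W(-13,137),"pad",W(-13,144))
t,s=c,dict(np.load("side0.npz"))
P=[d["mtx"]@np.c_[d["R"],d["t"]] for d in(t,s)]
X=cv2.triangulatePoints(P[0],P[1],np.array([293.3,223.7]),np.array([293.4,243.9]));print("pad tri",(X[:3]/X[3]).ravel())
h=ray(c,k([(370,322),(345,465)]),.0215);print("handle ends",h)
print("in box",[(np.round(R.T@(p[:2]*1000-o))) for p in h])
E
python3 b.py
```

```text
[[707. 156.]
 [681.  13.]
 [430.  59.]
 [455. 200.]] [np.float64(255.48641582097022), np.float64(145.14286299392637), np.float64(255.4260912927553), np.float64(143.10651294711369)]
top origin [590.293251   103.01915862] yaw -10.231421277182703
press pt [601.8 240.1] pad [603.1 247. ]
pad tri [0.60611921 0.2490549  0.0923726 ]
handle ends [[0.552146   0.10368351 0.0215    ]
 [0.46899841 0.12290462 0.0215    ]]
in box [array([-38.,  -6.]), array([-123.,   -2.])]
```

Request:
{"method": "send_rows", "body": {
  "steps": [
    [[-0.052,-0.0157,0,0,0,0,0],[-0.052,-0.0157,0,0,0,0,0],[-0.052,-0.0157,0,0,0,0,0],[-0.052,-0.0157,0,0,0,0,0],[-0.052,-0.0157,0,0,0,0,0]]
  ]
}}

```text
clock: 0.72
position: [0.3762, 0.3851, 0.231]
orientation: [[-0.965, 0.264, -0.001], [0.264, 0.965, -0.0], [0.0, -0.0, -1.0]]
ft_force: [0.4, -0.1, -0.1]
gripper_width: -0.0002
finger_force: 0.0
```

Request:
{"method": "send_rows", "body": {
  "steps": [
    [[-0.052,-0.0157,0,0,0,0,0],[-0.052,-0.0157,0,0,0,0,0],[-0.052,-0.0157,0.01,0,0,0,0],[-0.052,-0.0157,0.02,0,0,-3,0],[-0.052,-0.0157,0.03,0,0,0,0]]
  ]
}}

```text
clock: 1.35
position: [0.6086, 0.2435, 0.1712]
orientation: [[-0.977, 0.213, 0.002], [0.213, 0.977, 0.001], [-0.001, 0.001, -1.0]]
ft_force: [0.7, 1.2, 0.4]
gripper_width: -0.0003
finger_force: 0.0
```

```bash
cat > look.py <<'E'
import sys
from rig import arm
from h import *
s=arm.sense();print(s['clock'],s['position'],np.round(s['orientation'],3).tolist(),s['ft_force'],s['gripper_width'])
n=sys.argv[1];ims=[]
for cam in("top","side"):
    c=arm.read_camera(cam);np.savez(cam+n+".npz",**c)
    p=c["mtx"]@(c["R"]@s['position']+c["t"]);uv=p[:2]/p[2];print(cam,uv)
    x0,y0=(265,160) if cam=="top" else (245,130)
    im=np.ascontiguousarray(cv2.resize(c["color"][y0:y0+150,x0:x0+130],None,fx=3,fy=3,interpolation=cv2.INTER_CUBIC)[:,:,::-1])
    im=cv2.convertScaleAbs(im,alpha=1.5);cv2.drawMarker(im,tuple(int(v) for v in (uv-[x0,y0])*3),(255,0,255),0,8,1);ims.append(im)
cv2.imwrite(f"pics/look{n}.png",np.hstack(ims))
E
python3 look.py 1
```

```text
1.35 [0.60857735 0.24346341 0.17123826] [[-0.977, 0.213, 0.002], [0.213, 0.977, 0.001], [-0.001, 0.001, -1.0]] [0.71358906 1.21748204 0.42763675] -0.00028233265047808686
top [294.59588309 213.85911878]
side [293.29921554 216.88105119]
```

View pics/look1.png

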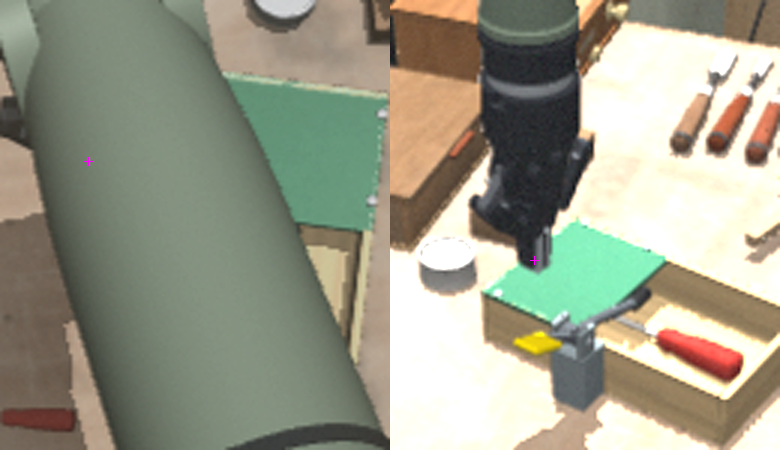

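The arm hides the top view. In the side view the fingertip is about 3 px below its projected mark, so the side camera is biased by about 8 mm in y and I'll trust the top view. Pressing now.

Request:
{"method": "send_rows", "body": {
  "steps": [
    [[0.006,-0.004,0.03,0,0,0,0],[0,0,0.03,0,0,0,0],[0,0,0.012,0,0,0,0],[0,0,0.012,0,0,0,0]]
  ]
}}

```text
clock: 1.95
position: [0.6001, 0.2428, 0.0879]
orientation: [[-0.977, 0.212, 0.001], [0.212, 0.977, 0.001], [-0.001, 0.002, -1.0]]
ft_force: [-1.6, 1.1, 5.1]
gripper_width: 0.0001
finger_force: 1.6
```

Request:
{"method": "send_rows", "body": {
  "steps": [
    [[0,0,0.01,0,0,0,0],[0,0,0.01,0,0,0,0],[0,0,0.01,0,0,0,0]]
  ]
}}

```text
clock: 2.33
position: [0.6006, 0.2414, 0.0574]
orientation: [[-0.977, 0.213, 0.002], [0.213, 0.977, -0.001], [-0.002, -0.001, -1.0]]
ft_force: [-0.2, 0.6, 4.4]
gripper_width: -0.0001
finger_force: 1.8
```

Request:
{"method": "send_rows", "body": {
  "steps": [
    [[0,0,0.006,0,0,0,0],[0,0,0.004,0,0,0,0],[0,0,0.002,0,0,0,0]]
  ]
}}

```text
clock: 2.7
position: [0.5999, 0.2418, 0.045]
orientation: [[-0.977, 0.213, -0.0], [0.213, 0.977, 0.0], [0.0, -0.0, -1.0]]
ft_force: [0.4, 0.9, 3.5]
gripper_width: -0.0001
finger_force: 1.2
```

Request:
{"method": "send_rows", "body": {
  "steps": [
    [[0,0,0.002,0,0,0,0]]
  ]
}}

```text
clock: 2.82
position: [0.6002, 0.2422, 0.0436]
orientation: [[-0.977, 0.213, 0.001], [0.213, 0.977, 0.001], [-0.0, 0.001, -1.0]]
ft_force: [-0.4, 1.6, 7.5]
gripper_width: -0.0002
finger_force: 3.1
```

```bash
python3 look.py 2
```

```text
2.825 [0.60020174 0.24218579 0.04357032] [[-0.977, 0.213, 0.001], [0.213, 0.977, 0.001], [-0.0, 0.001, -1.0]] [-0.3864528   1.56980139  7.52381376] -0.00020688261309634442
top [296.95078911 230.48626181]
side [297.33484996 257.89463623]
```

View pics/look2.png

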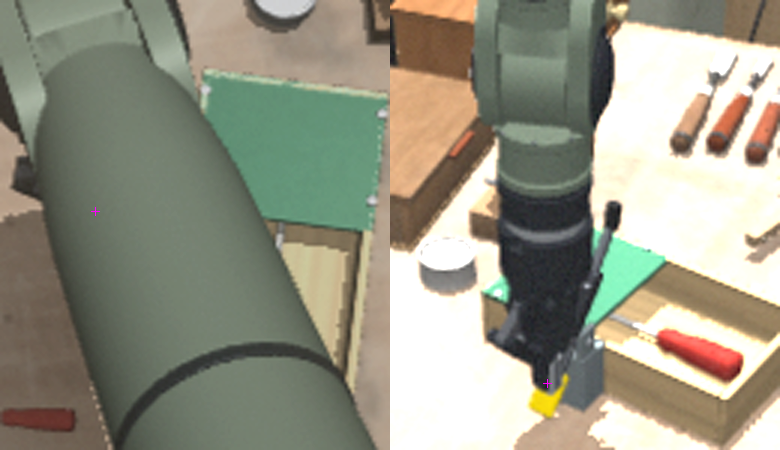

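The side view shows the lever steep, with its nose at (613,212). The force is rising, so it is close to the stop. I'll press a little more to seat it.

Request:
{"method": "send_rows", "body": {
  "steps": [
    [[0,0,0.002,0,0,0,0],[0,0,0,0,0,0,0]]
  ]
}}

```text
clock: 3.18
position: [0.6009, 0.2429, 0.0426]
orientation: [[-0.977, 0.212, 0.002], [0.212, 0.977, 0.002], [-0.002, 0.002, -1.0]]
ft_force: [0.2, 2.8, 7.8]
gripper_width: -0.0
finger_force: 3.5
```

Request:
{"method": "send_rows", "body": {
  "steps": [
    [[0,0,0.003,0,0,0,0],[0,0,0,0,0,0,0]]
  ]
}}

```text
clock: 3.42
position: [0.6022, 0.2441, 0.041]
orientation: [[-0.977, 0.212, 0.005], [0.212, 0.977, 0.005], [-0.004, 0.005, -1.0]]
ft_force: [0.4, 5.2, 10.8]
gripper_width: 0.0002
finger_force: 3.4
```

Force is 11 N with the pad no longer moving freely, so the lever is on its stop. I'll retract upward and move above the handle.

Request:
{"method": "send_rows", "body": {
  "steps": [
    [[0,0,-0.02,0,0,0,0],[0,0,-0.04,0,0,0,0],[0,0,-0.055,0,0,0,0],[0,0,-0.055,0,0,0,0],[0,0,-0.045,0,0,0,50]]
  ]
}}

```text
clock: 4.05
position: [0.5998, 0.2416, 0.2552]
orientation: [[-0.977, 0.213, 0.001], [0.213, 0.977, -0.0], [-0.001, -0.0, -1.0]]
ft_force: [0.6, -0.2, 0.4]
gripper_width: 0.0172
finger_force: 0.0
```

Request:
{"method": "send_rows", "body": {
  "steps": [
    [[0.02,-0.05,0,0,0,0,55],[0.02,-0.05,0,0,0,0,55],[0.027,-0.049,0,0,0,0,55],[0,0,0,0,0,0,55]]
  ]
}}

```text
clock: 4.55
position: [0.4993, 0.1082, 0.2526]
orientation: [[-0.976, 0.216, -0.004], [0.216, 0.976, -0.001], [0.003, -0.002, -1.0]]
ft_force: [0.2, 0.3, -0.2]
gripper_width: 0.0467
finger_force: 0.0
```

```bash
python3 look.py 3
```

```text
4.55 [0.49927212 0.10820151 0.25261473] [[-0.976, 0.216, -0.004], [0.216, 0.976, -0.001], [0.003, -0.002, -1.0]] [ 0.20290467  0.33250578 -0.18283953] 0.04671322417615666
top [365.01809977 255.73946902]
side [358.20257952 171.05572639]
```

View pics/look3.png

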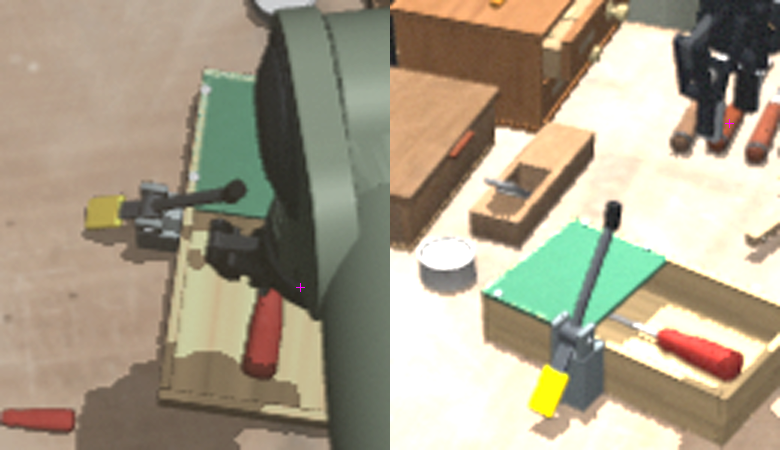

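The lever stays up, with its nose at side crop (613,212), and the gripper is above the handle. Descending with a 10° lean towards the base.

Request:
{"method": "send_rows", "body": {
  "steps": [
    [[0,0.007,0,0,-10,0,55],[0.008,0,0.05,0,0,0,55],[0.008,0,0.05,0,0,0,55],[0.008,0,0.05,0,0,0,55],[0.006,0,0.035,0,0,0,55]]
  ]
}}

```text
clock: 5.28
position: [0.5069, 0.1177, 0.0635]
orientation: [[-0.963, 0.211, 0.169], [0.208, 0.977, -0.037], [-0.172, -0.0, -0.985]]
ft_force: [-0.3, 0.5, 1.1]
gripper_width: 0.0465
finger_force: 0.0
```

```bash
cat > d.py <<'E'
from rig import arm
import numpy as np
s=arm.sense();T=np.array([.512,.113,.0125]);print(s['position'],np.round((T-s['position'])@np.array(s['orientation']),4),s['joint_pos'])
E
python3 d.py;python3 look.py 4
```

```text
[0.50687317 0.11774862 0.06353568] [ 0.0029 -0.0035  0.0513] [ 0.11963219  0.36302969 -0.66284905  0.38100418 -0.05664024  0.32786453]
5.275 [0.50687317 0.11774862 0.06353568] [[-0.963, 0.211, 0.169], [0.208, 0.977, -0.037], [-0.172, -0.0, -0.985]] [-0.25701625  0.51661496  1.11175159] 0.046546063100947235
top [353.39818328 266.80657139]
side [349.74517766 233.99736825]
```

View pics/look4.png

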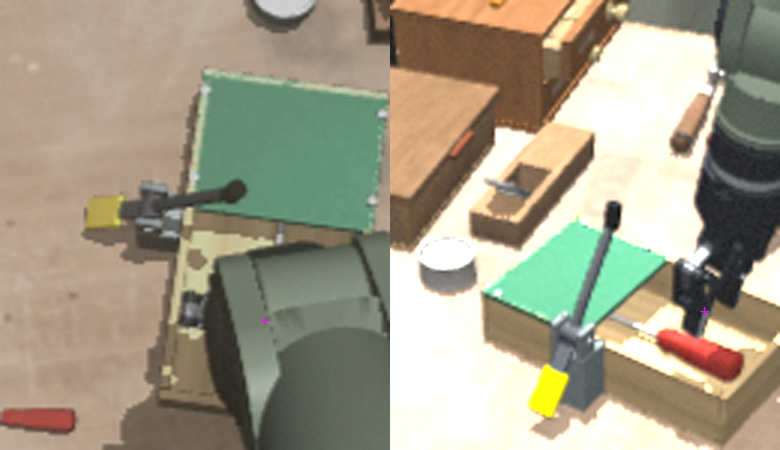

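The gripper is in line with the handle in the side view, around (705,335). Lowering and closing.

Request:
{"method": "send_rows", "body": {
  "steps": [
    [[0.003,-0.0035,0.02,0,0,0,55],[0,0,0.02,0,0,0,55],[0,0,0.01,0,0,0,55],[0,0,0,0,0,0,55]]
  ]
}}

```text
clock: 5.88
position: [0.5123, 0.1125, 0.0164]
orientation: [[-0.962, 0.212, 0.17], [0.209, 0.977, -0.037], [-0.174, 0.0, -0.985]]
ft_force: [0.7, 0.6, 0.6]
gripper_width: 0.0469
finger_force: 0.0
```

Request:
{"method": "send_rows", "body": {
  "steps": [
    [[0,0,0,0,0,0,0],[0,0,0,0,0,0,0],[0,0,0,0,0,0,0],[0,0,0,0,0,0,0],[0,0,0,0,0,0,0]]
  ]
}}

```text
clock: 6.5
position: [0.5126, 0.1127, 0.0174]
orientation: [[-0.962, 0.212, 0.172], [0.209, 0.977, -0.036], [-0.176, 0.001, -0.984]]
ft_force: [-1.7, 1.4, 6.0]
gripper_width: 0.0235
finger_force: 58.5
```

The grip is a bit high, with 6 N pushing the tool up. I'll reopen, go deeper and close again.

Request:
{"method": "send_rows", "body": {
  "steps": [
    [[0,0,0,0,0,0,55],[0,0,0,0,0,0,55],[0,0,0.004,0,0,0,55],[0,0,0.004,0,0,0,55],[0,0,0,0,0,0,55]]
  ]
}}

```text
clock: 7.12
position: [0.5126, 0.1118, 0.0076]
orientation: [[-0.962, 0.213, 0.169], [0.21, 0.977, -0.037], [-0.173, -0.0, -0.985]]
ft_force: [-0.3, 0.2, 0.4]
gripper_width: 0.0471
finger_force: 0.0
```

```bash
python3 d.py
```

```text
[0.51256189 0.11175954 0.00762974] [-0.      0.0011 -0.0049] [ 0.10583377  0.467535   -0.69891793  0.23961781 -0.05474051  0.31583024]
```

Request:
{"method": "send_rows", "body": {
  "steps": [
    [[0,0.001,-0.003,0,0,0,50],[0,0,0,0,0,0,0],[0,0,0,0,0,0,0],[0,0,0,0,0,0,0],[0,0,0,0,0,0,0]]
  ]
}}

```text
clock: 7.75
position: [0.513, 0.1132, 0.0117]
orientation: [[-0.962, 0.213, 0.17], [0.209, 0.977, -0.037], [-0.174, 0.001, -0.985]]
ft_force: [-2.2, 0.7, 5.3]
gripper_width: 0.0229
finger_force: 58.4
```

Firm grip: 23 mm wide at 58 N. Now I'll pitch the handle up about the blade tip.

Request:
{"method": "send_rows", "body": {
  "steps": [
    [[-0.0018,0,-0.012,0,4.5,0,0],[-0.0018,0,-0.012,0,4.5,0,0],[-0.0018,0,-0.012,0,4.5,0,0],[-0.0018,0,-0.012,0,4.5,0,0],[0,0,0,0,0,0,0]]
  ]
}}

```text
clock: 8.38
position: [0.5188, 0.1115, 0.0592]
orientation: [[-0.968, 0.214, -0.134], [0.212, 0.977, 0.029], [0.137, 0.0, -0.991]]
ft_force: [0.2, 0.8, -1.1]
gripper_width: 0.0232
finger_force: 58.8
```

```bash
python3 look.py 5
```

```text
8.375 [0.51884503 0.11152408 0.05915919] [[-0.968, 0.214, -0.134], [0.212, 0.977, 0.029], [0.137, 0.0, -0.991]] [ 0.15163124  0.77127466 -1.09429859] 0.023223775464918574
top [355.71806321 261.75581244]
side [346.31963728 232.79783734]
```

View pics/look5.png

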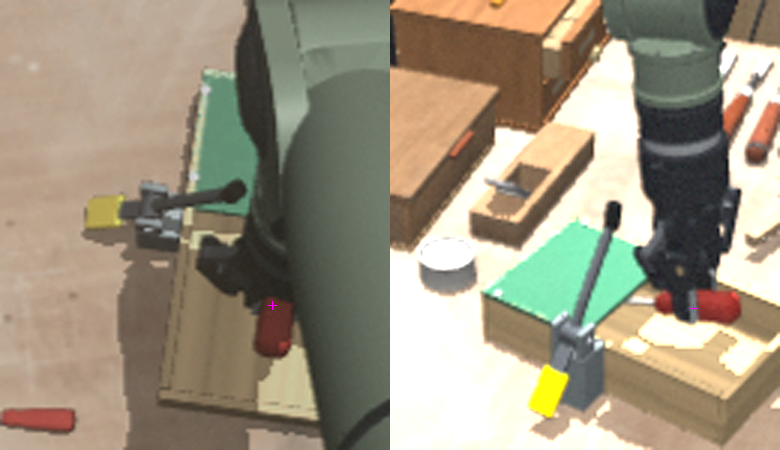

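The handle is pitched about 18° up, and the shank still runs under the cover at side crop (640,300). Now I'll pull it out along its own axis.

Request:
{"method": "send_rows", "body": {
  "steps": [
    [[0.0217,0,-0.004,0,0,0,0],[0.0217,0,-0.004,0,0,0,0],[0.0217,0,-0.004,0,0,0,0],[0.0217,0,-0.004,0,0,0,0],[0.0217,0,-0.004,0,0,0,0]]
  ]
}}

```text
clock: 9.1
position: [0.4125, 0.1345, 0.0938]
orientation: [[-0.968, 0.212, -0.136], [0.21, 0.977, 0.029], [0.139, -0.0, -0.99]]
ft_force: [-0.2, 0.0, -1.5]
gripper_width: 0.0231
finger_force: 58.8
```

```bash
python3 look.py 6
```

```text
9.1 [0.41254088 0.13447157 0.09381128] [[-0.968, 0.212, -0.136], [0.21, 0.977, 0.029], [0.139, -0.0, -0.99]] [-0.23871376  0.0089041  -1.52388665] 0.023144827434360214
top [349.06229244 308.01553787]
side [382.83814158 238.10290927]
```

View pics/look6.png

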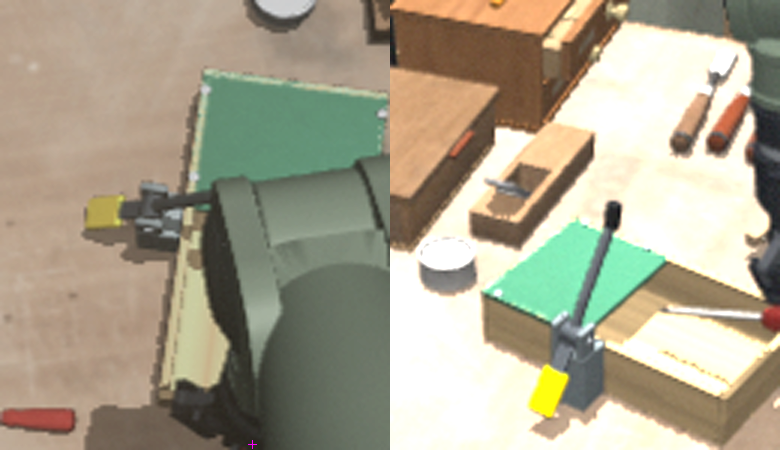

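The blade tip is clear of the cover, at side crop (667,308). Lifting straight up.

Request:
{"method": "send_rows", "body": {
  "steps": [
    [[0.0056,0,-0.04,0,0,0,0],[0.0056,0,-0.04,0,0,0,0],[0.0056,0,-0.04,0,0,0,0],[0.0028,0,-0.02,0,0,0,0],[0,0,0,0,0,0,0]]
  ]
}}

```text
clock: 9.82
position: [0.4159, 0.1343, 0.2362]
orientation: [[-0.968, 0.213, -0.132], [0.21, 0.977, 0.03], [0.136, 0.001, -0.991]]
ft_force: [0.1, 0.1, -1.0]
gripper_width: 0.0231
finger_force: 58.9
```

Request:
{"method": "send_rows", "body": {
  "steps": [
    [[0,0,0,0,0,0,0],[0,0,0,0,0,0,0],[0,0,0,0,0,0,0],[0,0,0,0,0,0,0]]
  ]
}}

```text
clock: 10.32
position: [0.4147, 0.1342, 0.2352]
orientation: [[-0.967, 0.213, -0.137], [0.211, 0.977, 0.03], [0.14, -0.0, -0.99]]
ft_force: [0.0, -0.3, -0.8]
gripper_width: 0.0234
finger_force: 58.9
```

```bash
sed -i 's/(245,130)/(300,110)/' look.py; python3 look.py 7
```

```text
10.325 [0.41467907 0.13422103 0.23520007] [[-0.967, 0.213, -0.137], [0.211, 0.977, 0.03], [0.14, -0.0, -0.99]] [ 0.01360311 -0.30016625 -0.76419958] 0.02337056037983909
top [353.46289733 300.82897501]
side [387.58877335 190.76246409]
```

View pics/look7.png

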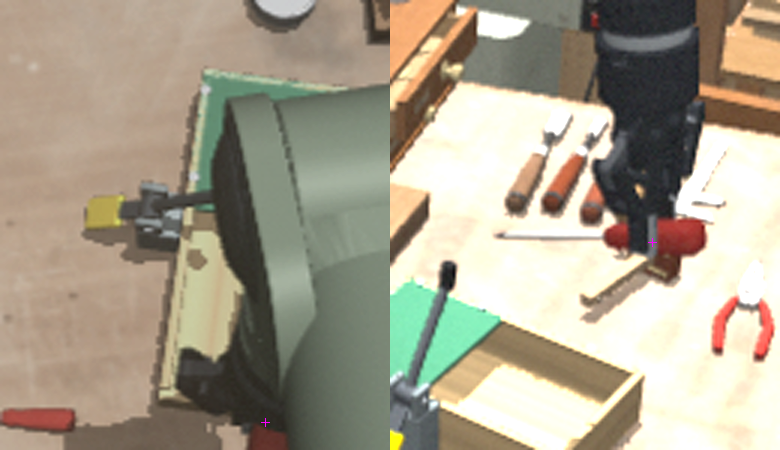

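The whole screwdriver is held clear above the box, with its tip at about z = 0.2 m (side crop (497,235)), and the lever is still up.

```bash
python3 -c "
from rig import arm
print(arm.hand_in())"
```

```text
the job is handed in; nothing more can be done
None
```

I handed the job in at about 10 s of the 48 s allowed: the keeper lever is fully up, and the red screwdriver is out of the box, held steady with its blade tip about 20 cm above the bench; I saw no sign of the pliers, tin or block being touched.

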